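Roll the incense canister onto the altar strip

TASK

The steel canister lies on its side on the altar, short of the inlaid wood strip. With your fingertips on top of it, roll it away from the robot until it lies still, centred on the strip midway between the two saucers and parallel to the strip; do not lift it or shove it low down from behind. Leave the saucers, the figurine and the vase where they are, and take your hand away at the end.

Things in the scene. Friction and masses are not known exactly. Their poses are not given: they have to be found in the camera images.
- canister: plain steel cylinder on its side, 70 mm diameter, 120 mm long, about 0.26 to 0.49 kg; origin on its axis half-way along, 35 mm up. Own y: the axis, towards the lid end with its flat clasp; x and z turn as it rolls (at the start z is up, x away from the robot, the way to roll). Rolls without slip and with some drag: from 50 mm/s it coasts a few mm; a finger resting on top stops it.
- strip: brown wood veneer strip flush in the cream surface (no bump), 90 by 440 mm; origin at its centre, z = 0; y along it, x across it, away from the robot. Turned up to 17 degrees. The canister starts 65 to 105 mm short of its centre line, within 5 degrees of parallel. A fingertip on a rolling cylinder gains on it and passes over the front, so a long way takes several strokes.
- saucer_left: celadon ceramic saucer, 90 mm across and 18 mm high, loose, on the strip about 160 mm from its centre on the +y side; origin at the centre of its underside
- saucer_right: the like saucer on the -y side of the strip's centre
- monk: brown resin seated monk figurine, 76 mm across, 102 mm tall, loose, standing 135 to 165 mm beyond the strip's centre line, to one side; origin at the centre of its underside
- vase: green glass bud vase, 62 mm across, 120 mm tall, loose, standing beyond the strip beside the monk (the two may swap places); origin at the centre of its underside

How it is judged:
By the outcome, as a careful person would: the job done as asked, in the order asked, and still so for the second after the job is handed in, with the robot touching nothing.
It also fails if it takes over 58 s, if anything falls off the work surface, if the arm or the gripper's body presses on something with over 40 N, if the wrist force passes 120 N, or if a joint passes its speed limit or range.

ROBOT

A 6-joint arm with a two-finger parallel gripper is mounted at the origin on the work surface. World frame = base frame: x ahead of the robot, y to its left, z up, the work surface at z = 0. Lengths are in m, angles in rad, forces in N, time in s.
With the tool pointing down it reaches from about 0.3 to 0.775 m from the base axis. Payload 14.6 kg.
Tool frame: the origin (TCP) lies on the centre line of the jaws, within the pads' length; the fingertips stand ctrl.tcp_to_tips ahead of it and the grasp point (between the pads) lies 2 mm behind it (ctrl.tcp_to_tips is the distance from the TCP to the fingertips, in m); z points along the fingers, y is the line along which they close (so a half turn about z gives the same grasp; the last joint's range is limited). The gripper opens to 94 mm and grips with 3 to 60 N. Pads are 16 mm wide; open, the fingers measure 119 mm over their backs; the gripper's body (75 mm by 177 mm) begins 78 mm behind the grasp point.
Start: joints at [1.187, 0.3, 1.521, -0, 1.321, -0.067], TCP at [0.171, 0.523, 0.222] pointing down, gripper open.
Joint ranges: [-3.03, 3.03], [-0.79, 2.21], [0.23, 2.52], [-1.04, 4.18], [0, 3.07], [-2.55, 2.55]. Speed limits (rad/s): [2.22, 2.22, 2.57, 3.14, 3.14, 3.14].

INTERFACE

Orientations are given as [roll, pitch, yaw] about the fixed x, y, z axes, in that order (R = Rz(yaw) Ry(pitch) Rx(roll)).
In Python, from station import telemetry, viewer, hand_in, ctrl gives the robot as it stands.
- The arm moves only by the tool step_arm, never from a script. Its argument "plan" is a list of rows, each an object of numbers: "dx", "dy", "dz": the shift along the tool's x, y, z scaled (see below); "rx", "ry", "rz": the turn, a rotation vector about the tool's x, y, z scaled (see below); "claw": the closure, from 0 (fully open) to 1 (shut). In form: [{"dx": .., "dy": .., "dz": .., "rx": .., "ry": .., "rz": .., "claw": ..}, ...]. A call has 1 to 10 rows; each row shifts and turns the commanded pose from where the row before left it, along the tool's axes as they then stand; what a row does not reach is not made up. The controller multiplies each number of a shift by 0.1 m and each number of a turn by 90 degrees. A row lasts 1/10 s, in which the tool goes at most 50 mm and 8.59 degrees, less where a joint would pass 70% of its speed; a pose out of reach is approached as far as the arm can. A call with a number of a shift or a turn outside -1 to 1 is refused whole. A call with a gripper value outside its range is refused whole. The fingers move at their own pace and stop on an object; "grip_force" is the grip in N (left out, the last holds). Time passes only in rows, so rows that do not move let the fingers close. It gives the time, the measured TCP pose, the force, the opening and the grip force at its end, in the units of the state.
- telemetry.get_obs(): the state, without advancing time (a new reading comes with each control period).
- viewer.camera(name): name is "scene" or "side" or "wrist"; returns a dict with "img" (384x512x3 uint8, red, green, blue), "z_map" (384x512 float32, m along the optical axis (not along the pixel's ray), 0 where there is no reading), "fx", "fy", "cx", "cy" (pixels), "R" (3x3) and "t" (3): a world point X has camera coordinates R X + t; the wrist camera has in their place "tool_from_camera" (4x4, takes a point from camera to tool coordinates, whose origin is the TCP and whose axes are the flange's). Camera axes: x right, y down, z forward; pixel columns grow to the right and rows downward; lengths in m; the calibration is good to about 2 mm. A picture is of the moment at which its call begins: read the wrist's pose just before it.
- hand_in(): hands the job in; it is judged then, once.
Trained networks look in a picture, given as the dict that the camera call returned (one of the last four; its "shot" number tells which), for a name from the list of things; names that differ only in an ending like _2 or _b are one class to them, and where a whole thing is asked for, a point or a joint stands for the part that bears it (a point fixed in the world has none). Each returns a list of dicts, best first, with "score" (0 to 1); they miss things now and then, are a little off and sometimes report something else, mostly with a low value. They report only what shows in the picture. A call takes as long as a camera call.
- viewer.recognise(target, picture): "rect" ([left, top, right, bottom] in pixels, round what is visible of it).
The state is a dict: "time_s": time; "qpos": joint angles; "joint_vel": joint speeds; "tau": joint torques, N m; "ee_pos": TCP position; "eef_rot": TCP orientation; "force": force on the tool from outside, world axes, zero at the start; "moment": the same for the moment, N m; "grip_width": finger opening in m; "grip_force": force on a finger pad.
Only numpy, scipy, OpenCV 4.12 (cv2) and the standard library are available. Lean on these libraries where they do the work, as an engineer would, in place of code of your own. Each camera call takes 0.05 s, during which the arm holds its last target. There are 200 camera calls.

## Working session

There is one attempt and no reset: what is moved stays moved. The work goes in short steps, Python scripts to look and compute and a tool call to move; the robot and the scene stay as the last step left them, time stands still between calls to the robot, and variables do not carry over. Pictures are saved under pics/ and viewed, at most 10 in all, crops included, and the job is handed in when it is done.

Besides the shell and the picture viewer there is one more tool, called after "Request:" in YAML: its name, and indented under it one key for each argument. step_arm: Moves the arm, as the interface text tells. Shifts and turns lie within -1 to 1; 1 stands for 0.1 m of shift or 90 degrees of turn. Its arguments: {"type":"object","properties":{"plan":{"type":"array"},"grip_force":{"type":"number"}},"required":["plan"]}

```bash
mkdir -p pics; ls; python3 - <<'E'
from station import telemetry, viewer, ctrl
import cv2, numpy as np
print(telemetry.get_obs()); print(ctrl.tcp_to_tips)
a=[]
for n in("scene","side"):
    c=viewer.camera(n); np.savez(f"{n}.npz",**{k:v for k,v in c.items()}); a.append(c)
    print(n,c["fx"],c["cx"],c["R"],c["t"])
    for t in("canister","strip","saucer_left","monk","vase"): print(t,[(r["score"],r["rect"]) for r in viewer.recognise(t,c)][:3])
    cv2.imwrite(f"pics/{n}0.png",c["img"][:,:,::-1])
E
```

```text
pics
{'time_s': 0.0, 'qpos': array([ 1.18741054e+00,  3.00496684e-01,  1.52156808e+00, -6.12263777e-07,
        1.32071555e+00, -6.66179604e-02]), 'joint_vel': array([ 3.06300456e-03,  3.52765999e-04, -9.57817141e-04, -4.52194552e-04,
        2.19761490e-05,  1.06677832e-03]), 'tau': array([ 1.60855368e-03, -5.31804156e+01, -3.52741027e+01,  7.08844280e-02,
        2.42916163e-02, -1.35237083e-04]), 'ee_pos': array([0.17124478, 0.52240682, 0.22187779]), 'eef_rot': array([-3.14040759e+00, -7.84689527e-05,  2.82482494e+00]), 'force': array([-0.36028748, -0.44045642,  0.62276201]), 'moment': array([ 0.00129789, -0.06162618, -0.0140716 ]), 'grip_force': 0.0, 'grip_width': 0.09355755485243078}
0.017
scene 414.1759601889076 263.0945712704423 [[ 0.68524861  0.72800451 -0.02106611]
 [ 0.48620394 -0.47880171 -0.73099565]
 [-0.54225462  0.49067133 -0.68205687]] [-0.50792986 -0.2378073   1.37583502]
canister [(0.58, [128.4, 210.9, 186.8, 250.2])]
strip [(0.79, [79.9, 215.0, 267.6, 327.5])]
saucer_left [(0.8, [219.3, 214.1, 255.6, 241.2]), (0.49, [148.6, 301.5, 192.3, 346.3])]
monk [(0.64, [151.1, 303.8, 191.9, 345.3])]
vase [(0.6, [224.7, 257.5, 254.3, 306.0])]
side 354.6872359541888 247.25011049055547 [[-0.73844062 -0.67430014  0.00497733]
 [-0.51686802  0.56126192 -0.64639965]
 [ 0.43307379 -0.47990037 -0.76298278]] [0.5202319  0.31947196 0.6260038 ]
canister [(0.92, [311.0, 147.8, 361.1, 191.6])]
strip [(0.92, [238.4, 131.6, 366.0, 204.7])]
saucer_left [(0.82, [247.4, 168.3, 283.7, 193.1])]
monk [(0.67, [282.8, 89.4, 308.6, 128.1])]
vase [(0.79, [243.7, 101.3, 263.8, 145.0])]
```

```bash
python3 - <<'E'
import cv2,numpy as np
a=cv2.imread("pics/scene0.png")[180:372,60:316];b=cv2.imread("pics/side0.png")[70:262,190:446]
cv2.imwrite("pics/both.png",np.vstack([cv2.resize(x,(400,300),interpolation=2) for x in(a,b)]))
E
```

```text
(no output)
```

View pics/both.png

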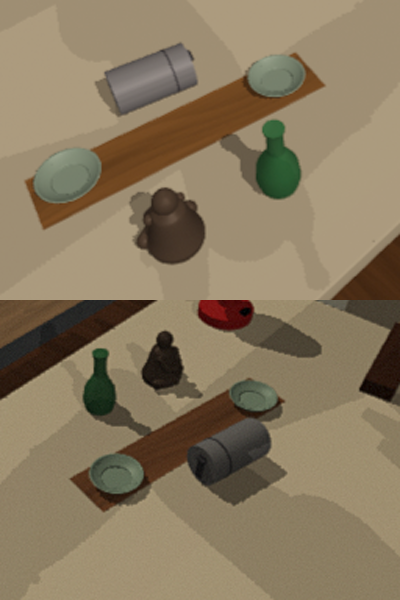

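The pictures show the canister left of the strip in the scene view (about px 157,230), saucers at both strip ends, and the monk and vase beyond. Next I measure with the depth.

```bash
cat > h.py <<'E'
import numpy as np,cv2
from scipy.optimize import least_squares
def cloud(c):
    z=c["z_map"];v,u=np.indices(z.shape)
    P=np.stack([(u-c["cx"])/c["fx"]*z,(v-c["cy"])/c["fy"]*z,z],-1)
    X=(P-c["t"])@c["R"]; X[z==0]=np.nan
    return X
def hsv(c): return cv2.cvtColor(np.ascontiguousarray(c["img"]),cv2.COLOR_RGB2HSV)
def box(r,m=4):
    M=np.zeros((384,512),bool);l,t,q,b=[int(x) for x in r];M[t-m:b+m,l-m:q+m]=1;return M
def fitcyl(P,yaw0):
    # P: points on the canister; returns x,y,yaw (direction of axis, +y-ish) and the extent along the axis
    def f(p):
        n=np.array([np.cos(p[1]),np.sin(p[1])])  # rolling direction
        return np.hypot(P[:,:2]@n-p[0],P[:,2]-.035+p[2])-.035
    n0=np.array([np.cos(yaw0),np.sin(yaw0)])
    s=least_squares(f,[np.median(P[:,:2]@n0),yaw0,0],loss="soft_l1",f_scale=.002)
    d,a,dz=s.x;n=np.array([np.cos(a),np.sin(a)]);e=np.array([-n[1],n[0]])
    k=np.abs(s.fun)<.006;w=P[k,:2]@e
    lo,hi=np.percentile(w,[.5,99.5])
    return n*d+e*(lo+hi)/2,a,dz,hi-lo,np.std(s.fun[k])
E
python3 - <<'E'
from h import *
R={"scene":dict(can=[128,211,187,250],strip=[80,215,268,328]),"side":dict(can=[311,148,361,192],strip=[238,132,366,205])}
for n in R:
    c=np.load(n+".npz");X=cloud(c);H=hsv(c);h,s,v=H[...,0],H[...,1],H[...,2]
    B=box(R[n]["strip"]);z=X[...,2]
    brown=B&(h<20)&(s>120)&(np.abs(z)<.012)
    # keep biggest blob cluster
    cen=(X[brown][:,:2]); 
    r=cv2.minAreaRect(cen.astype(np.float32)); print(n,"strip",brown.sum(),r,np.median(z[brown]))
    out=box([0+4,0+4,508,380])&(s<70) 
    g=box(R[n]["strip"],8)&(h>30)&(h<95)&(s>20)&(z<.03)&(z>.004)
    k,L,st,ce=cv2.connectedComponentsWithStats(g.astype(np.uint8))
    for i in range(1,k):
        if st[i,4]>60: print(" saucer",st[i,4],cv2.minEnclosingCircle(X[L==i][:,:2].astype(np.float32)),np.nanmax(z[L==i]))
    m=box(R[n]["can"],2)&(z>.025)&(z<.08)&(s<90)
    ys=r[2]
    P=X[m]; print(" can",len(P),fitcyl(P,0.0),fitcyl(P,0.3),P.mean(0),"zmax",np.percentile(P[:,2],99))
    for nm,b in (("vase",[225,258,254,306] if n=="scene" else [244,101,264,145]),("monk",[151,304,192,345] if n=="scene" else [283,89,309,128])):
        q=X[box(b,0)&(z>.02)]; print(" ",nm,np.median(q,0),len(q),q[:,2].max())
E
```

```text
scene strip 4333 ((0.6333047151565552, -0.16761574149131775), (0.4396025240421295, 0.09315533936023712), 80.0219497680664) -3.504586221330686e-05
 saucer 624 ((0.6567884683609009, -0.009690487757325172), 0.0453115850687027) 0.020228230669748406
 saucer 936 ((0.598745584487915, -0.33131054043769836), 0.044655367732048035) 0.02038352743760091
 saucer 146 ((0.8051917552947998, -0.13096153736114502), 0.029332498088479042) 0.02997735560297696
 can 1523 (array([ 0.54372601, -0.15863235]), np.float64(-0.2402261232584144), np.float64(0.001073133627613248), np.float64(0.11891862554041835), np.float64(0.0014434853177117022)) (array([ 0.54372601, -0.15863235]), np.float64(-0.24022612105105784), np.float64(0.0010731335774275294), np.float64(0.11891862556228619), np.float64(0.001443485317268291)) [ 0.56141662 -0.16411877  0.05580079] zmax 0.07069832388538703
  vase [ 0.81128789 -0.13490275  0.05831852] 922 0.12236755024386772
  monk [ 0.78488254 -0.28095375  0.05426122] 1163 0.10402065565132149
side strip 2161 ((0.6327046155929565, -0.16906557977199554), (0.4386593699455261, 0.09193272143602371),
[... 188 characters left out ...]
5571747), 0.029505791142582893) 0.02981263389431928
 saucer 588 ((0.656039834022522, -0.010986602865159512), 0.04516211897134781) 0.02005377779960613
 can 1281 (array([ 0.54129597, -0.15871733]), np.float64(-0.24395565234061253), np.float64(0.0015844947206447725), np.float64(0.1208774752752719), np.float64(0.0013662800554601526)) (array([ 0.54129596, -0.15871733]), np.float64(-0.2439554764528713), np.float64(0.001584495717612724), np.float64(0.120877475098142), np.float64(0.001366279742772093)) [ 0.53244912 -0.14412853  0.05589883] zmax 0.07009539146529171
  vase [ 0.78754272 -0.11686731  0.05703368] 534 0.12041752766557372
  monk [ 0.75594898 -0.26088506  0.0533788 ] 519 0.10090762948435833
```

Request:
step_arm:
  plan:
    - {"dx": 0,"dy": 0,"dz": 0,"rx": 0,"ry": 0,"rz": -0.0474,"claw": 0.15}
    - {"dx": -0.29,"dy": -0.318,"dz": 0,"rx": 0,"ry": 0,"rz": 0,"claw": 0.15}
    - {"dx": -0.29,"dy": -0.318,"dz": 0,"rx": 0,"ry": 0,"rz": 0,"claw": 0.15}
    - {"dx": -0.29,"dy": -0.318,"dz": 0,"rx": 0,"ry": 0,"rz": 0,"claw": 0.15}
    - {"dx": -0.29,"dy": -0.318,"dz": 0,"rx": 0,"ry": 0,"rz": 0,"claw": 0.15}
    - {"dx": -0.29,"dy": -0.318,"dz": 0,"rx": 0,"ry": 0,"rz": 0,"claw": 0.15}
    - {"dx": -0.29,"dy": -0.318,"dz": 0,"rx": 0,"ry": 0,"rz": 0,"claw": 0.15}
    - {"dx": -0.29,"dy": -0.318,"dz": 0,"rx": 0,"ry": 0,"rz": 0,"claw": 0.15}
    - {"dx": -0.29,"dy": -0.318,"dz": 0,"rx": 0,"ry": 0,"rz": 0,"claw": 0.15}
    - {"dx": -0.29,"dy": -0.318,"dz": 0,"rx": 0,"ry": 0,"rz": 0,"claw": 0.15}

```text
time_s: 1.6
ee_pos: [0.3565, 0.1805, 0.2227]
eef_rot: [3.141, 0.001, 2.899]
force: [0.7, 0.5, 0.6]
grip_width: 0.0799
grip_force: 0.0
```

Request:
step_arm:
  plan:
    - {"dx": -0.29,"dy": -0.318,"dz": 0,"claw": 0.15,"rx": 0,"ry": 0,"rz": 0}
    - {"dx": -0.29,"dy": -0.318,"dz": 0,"rx": 0,"ry": 0,"rz": 0,"claw": 0.15}
    - {"dx": -0.29,"dy": -0.318,"dz": 0,"rx": 0,"ry": 0,"rz": 0,"claw": 0.15}
    - {"dx": -0.29,"dy": -0.318,"dz": 0,"rx": 0,"ry": 0,"rz": 0,"claw": 0.15}
    - {"dx": -0.29,"dy": -0.318,"dz": 0.1,"rx": 0,"ry": 0,"rz": 0,"claw": 0.15}
    - {"dx": -0.29,"dy": -0.318,"dz": 0.1,"rx": 0,"ry": 0,"rz": 0,"claw": 0.15}
    - {"dx": -0.29,"dy": -0.318,"dz": 0.1,"rx": 0,"ry": 0,"rz": 0,"claw": 0.15}
    - {"dx": -0.29,"dy": -0.318,"dz": 0.2,"rx": 0,"ry": 0,"rz": 0,"claw": 0.15}
    - {"dx": -0.29,"dy": -0.318,"dz": 0.2,"rx": 0,"ry": 0,"rz": 0,"claw": 0.15}
    - {"dx": 0,"dy": 0,"dz": 0.2,"rx": 0,"ry": 0,"rz": 0,"claw": 0.15}

```text
time_s: 2.6
ee_pos: [0.5418, -0.1621, 0.1311]
eef_rot: [-3.141, 0.0, 2.896]
force: [0.3, -0.9, 0.4]
grip_width: 0.0799
grip_force: 0.0
```

Request:
step_arm:
  plan:
    - {"dx": 0,"dy": 0.03,"dz": 0.15}
    - {"dx": 0,"dy": 0,"dz": 0.15}
    - {"dx": 0,"dy": 0,"dz": 0.1}
    - {"dx": 0,"dy": 0,"dz": 0.02}
    - {"dx": 0,"dy": 0,"dz": 0.01}
    - {"dx": 0,"dy": 0,"dz": 0}

```text
$.plan[0]: bad value
```

Request:
step_arm:
  plan:
    - {"dx": 0,"dy": 0.03,"dz": 0.15,"rx": 0,"ry": 0,"rz": 0,"claw": 0.15}
    - {"dx": 0,"dy": 0,"dz": 0.15,"rx": 0,"ry": 0,"rz": 0,"claw": 0.15}
    - {"dx": 0,"dy": 0,"dz": 0.1,"rx": 0,"ry": 0,"rz": 0,"claw": 0.15}
    - {"dx": 0,"dy": 0,"dz": 0.02,"rx": 0,"ry": 0,"rz": 0,"claw": 0.15}
    - {"dx": 0,"dy": 0,"dz": 0.01,"rx": 0,"ry": 0,"rz": 0,"claw": 0.15}
    - {"dx": 0,"dy": 0,"dz": 0,"rx": 0,"ry": 0,"rz": 0,"claw": 0.15}

```text
time_s: 3.2
ee_pos: [0.5417, -0.1555, 0.0901]
eef_rot: [-3.141, 0.001, 2.899]
force: [-0.2, -0.6, 0.0]
grip_width: 0.0797
grip_force: 0.0
```

Request:
step_arm:
  plan:
    - {"dx": 0,"dy": -0.03,"dz": 0.02,"rx": 0,"ry": 0,"rz": 0,"claw": 0.15}
    - {"dx": 0,"dy": 0,"dz": 0.01,"rx": 0,"ry": 0,"rz": 0,"claw": 0.15}
    - {"dx": 0,"dy": 0,"dz": 0.01,"rx": 0,"ry": 0,"rz": 0,"claw": 0.15}
    - {"dx": 0,"dy": 0,"dz": 0,"rx": 0,"ry": 0,"rz": 0,"claw": 0.15}
    - {"dx": 0,"dy": 0,"dz": 0,"rx": 0,"ry": 0,"rz": 0,"claw": 0.15}

```text
time_s: 3.7
ee_pos: [0.5417, -0.1589, 0.087]
eef_rot: [-3.141, 0.003, 2.899]
force: [-0.4, -1.8, 10.0]
grip_width: 0.08
grip_force: 5.1
```

Request:
step_arm:
  plan:
    - {"dx": 0,"dy": 0,"dz": 0.006,"rx": 0,"ry": 0,"rz": -0.009,"claw": 0.15}
    - {"dx": 0,"dy": 0,"dz": 0,"rx": 0,"ry": 0,"rz": -0.009,"claw": 0.15}
    - {"dx": 0,"dy": 0,"dz": 0,"rx": 0,"ry": 0,"rz": -0.009,"claw": 0.15}
    - {"dx": 0,"dy": 0,"dz": 0,"rx": 0,"ry": 0,"rz": -0.009,"claw": 0.15}
    - {"dx": 0,"dy": 0,"dz": 0,"rx": 0,"ry": 0,"rz": -0.009,"claw": 0.15}
    - {"dx": 0,"dy": 0,"dz": 0,"rx": 0,"ry": 0,"rz": -0.009,"claw": 0.15}
    - {"dx": 0,"dy": 0,"dz": 0,"rx": 0,"ry": 0,"rz": 0,"claw": 0.15}

```text
time_s: 4.4
ee_pos: [0.5421, -0.1589, 0.087]
eef_rot: [-3.141, 0.004, 2.984]
force: [-0.7, 0.2, 14.5]
grip_width: 0.0798
grip_force: 7.1
```

```bash
cat > m.py <<'E'
# canister pose from both cameras relative to strip (across, along) in mm, yaw error in deg; tool likewise
from h import *
from station import telemetry,viewer
C=np.array([.633,-.1683]);ys=-.174;n=np.array([np.cos(ys),np.sin(ys)]);e=np.array([-n[1],n[0]])
for nm in("side","scene"):
    c=viewer.camera(nm);X=cloud(c);H=hsv(c);r=viewer.recognise("canister",c)
    if not r: print(nm,"none");continue
    z=X[...,2];P=X[box(r[0]["rect"],2)&(z>.02)&(z<.068)&(H[...,1]<90)]
    P=P[np.abs((P[:,:2]-np.median(P[:,:2],0))@e)<.09]
    p,a,dz,L,s=fitcyl(P,ys);d=p-C
    print(nm,r[0]["score"],len(P),"pos",p.round(4),"across,along",(d@n*1e3).round(1),(d@e*1e3).round(1),"yaw err",np.degrees(a-ys).round(2),"L",L.round(3),"dz",dz.round(4),"sd",s.round(4))
o=telemetry.get_obs();q=o["ee_pos"][:2]-C
print("tool",(q@n*1e3).round(1),(q@e*1e3).round(1),"z",o["ee_pos"][2].round(4),"yaw err",np.degrees(o["eef_rot"][2]-np.pi-ys).round(2),"F",o["force"].round(1),"t",o["time_s"])
E
python3 m.py
```

```text
side 0.95 1064 pos [ 0.5418 -0.1587] across,along -91.5 -6.4 yaw err 0.6 L 0.121 dz 0.0022 sd 0.0015
scene 0.63 1325 pos [ 0.5445 -0.1585] across,along -88.8 -5.7 yaw err 0.8 L 0.119 dz 0.0015 sd 0.0015
tool -91.2 -6.5 z 0.087 yaw err 0.92 F [-0.2  0.5 14.1] t 4.6
```

Request:
step_arm:
  plan:
    - {"dx": -0.04,"dy": 0,"dz": 0,"rx": 0,"ry": 0,"rz": 0,"claw": 0.15}
    - {"dx": -0.04,"dy": 0,"dz": 0,"rx": 0,"ry": 0,"rz": 0,"claw": 0.15}
    - {"dx": -0.04,"dy": 0,"dz": 0,"rx": 0,"ry": 0,"rz": 0,"claw": 0.15}
    - {"dx": -0.03,"dy": 0,"dz": 0,"rx": 0,"ry": 0,"rz": 0,"claw": 0.15}
    - {"dx": 0,"dy": 0,"dz": 0,"rx": 0,"ry": 0,"rz": 0,"claw": 0.15}
    - {"dx": 0,"dy": 0,"dz": 0,"rx": 0,"ry": 0,"rz": 0,"claw": 0.15}

```text
time_s: 5.2
ee_pos: [0.5569, -0.1613, 0.0869]
eef_rot: [-3.141, 0.004, 2.984]
force: [0.9, 0.4, 12.0]
grip_width: 0.0798
grip_force: 6.7
```

```bash
python3 m.py
```

```text
side 0.66 1073 pos [ 0.5493 -0.1598] across,along -83.9 -6.1 yaw err 0.64 L 0.121 dz 0.0021 sd 0.0015
scene 0.84 1330 pos [ 0.552  -0.1598] across,along -81.3 -5.7 yaw err 1.12 L 0.119 dz 0.0015 sd 0.0015
tool -76.3 -6.2 z 0.0869 yaw err 0.93 F [ 0.5 -0.1 13.9] t 5.4
```

Request:
step_arm:
  plan:
    - {"dx": 0,"dy": 0,"dz": -0.06,"rx": 0,"ry": 0,"rz": 0,"claw": 0.15}
    - {"dx": 0.135,"dy": 0,"dz": 0,"rx": 0,"ry": 0,"rz": 0,"claw": 0.15}
    - {"dx": 0,"dy": 0,"dz": 0,"rx": 0,"ry": 0,"rz": 0,"claw": 0.15}
    - {"dx": 0,"dy": 0,"dz": 0.04,"rx": 0,"ry": 0,"rz": 0,"claw": 0.15}
    - {"dx": 0,"dy": 0,"dz": 0.02,"rx": 0,"ry": 0,"rz": 0,"claw": 0.15}
    - {"dx": 0,"dy": 0,"dz": 0,"rx": 0,"ry": 0,"rz": 0,"claw": 0.15}

```text
time_s: 6.0
ee_pos: [0.5442, -0.159, 0.0869]
eef_rot: [-3.141, 0.005, 2.984]
force: [0.5, 2.1, 17.0]
grip_width: 0.0798
grip_force: 8.9
```

Request:
step_arm:
  plan:
    - {"dx": -0.035,"dy": 0,"dz": 0,"rx": 0,"ry": 0,"rz": 0,"claw": 0.15}
    - {"dx": -0.035,"dy": 0,"dz": 0,"rx": 0,"ry": 0,"rz": 0,"claw": 0.15}
    - {"dx": -0.035,"dy": 0,"dz": 0,"rx": 0,"ry": 0,"rz": 0,"claw": 0.15}
    - {"dx": -0.035,"dy": 0,"dz": 0,"rx": 0,"ry": 0,"rz": 0,"claw": 0.15}
    - {"dx": -0.035,"dy": 0,"dz": 0,"rx": 0,"ry": 0,"rz": 0,"claw": 0.15}
    - {"dx": -0.035,"dy": 0,"dz": 0,"rx": 0,"ry": 0,"rz": 0,"claw": 0.15}
    - {"dx": -0.035,"dy": 0,"dz": 0,"rx": 0,"ry": 0,"rz": 0,"claw": 0.15}
    - {"dx": -0.035,"dy": 0,"dz": 0,"rx": 0,"ry": 0,"rz": 0,"claw": 0.15}
    - {"dx": 0,"dy": 0,"dz": 0,"rx": 0,"ry": 0,"rz": 0,"claw": 0.15}
    - {"dx": 0,"dy": 0,"dz": 0,"rx": 0,"ry": 0,"rz": 0,"claw": 0.15}

```text
time_s: 7.0
ee_pos: [0.5718, -0.1634, 0.0868]
eef_rot: [-3.141, 0.005, 2.984]
force: [1.1, 0.7, 16.2]
grip_width: 0.0799
grip_force: 8.2
```

```bash
python3 m.py
```

```text
side 0.79 1052 pos [ 0.5633 -0.1622] across,along -69.7 -6.1 yaw err 0.59 L 0.121 dz 0.0021 sd 0.0014
scene 0.9 1348 pos [ 0.5658 -0.162 ] across,along -67.3 -5.4 yaw err 1.07 L 0.119 dz 0.0015 sd 0.0015
tool -61.2 -5.7 z 0.0868 yaw err 0.94 F [ 1.4  1.1 17.3] t 7.2
```

Request:
step_arm:
  plan:
    - {"dx": 0,"dy": 0,"dz": -0.06,"rx": 0,"ry": 0,"rz": 0,"claw": 0.15}
    - {"dx": 0.14,"dy": 0,"dz": 0,"rx": 0,"ry": 0,"rz": 0,"claw": 0.15}
    - {"dx": 0,"dy": 0,"dz": 0,"rx": 0,"ry": 0,"rz": 0,"claw": 0.15}
    - {"dx": 0,"dy": 0,"dz": 0.04,"rx": 0,"ry": 0,"rz": 0,"claw": 0.15}
    - {"dx": 0,"dy": 0,"dz": 0.017,"rx": 0,"ry": 0,"rz": 0,"claw": 0.15}
    - {"dx": 0,"dy": 0,"dz": 0,"rx": 0,"ry": 0,"rz": 0,"claw": 0.15}

```text
time_s: 7.8
ee_pos: [0.5581, -0.1612, 0.0869]
eef_rot: [-3.141, 0.005, 2.984]
force: [0.1, 1.6, 15.8]
grip_width: 0.0798
grip_force: 8.1
```

Request:
step_arm:
  plan:
    - {"dx": -0.035,"dy": 0,"dz": 0,"rx": 0,"ry": 0,"rz": 0,"claw": 0.15}
    - {"dx": -0.035,"dy": 0,"dz": 0,"rx": 0,"ry": 0,"rz": 0,"claw": 0.15}
    - {"dx": -0.035,"dy": 0,"dz": 0,"rx": 0,"ry": 0,"rz": 0,"claw": 0.15}
    - {"dx": -0.035,"dy": 0,"dz": 0,"rx": 0,"ry": 0,"rz": 0,"claw": 0.15}
    - {"dx": -0.035,"dy": 0,"dz": 0,"rx": 0,"ry": 0,"rz": 0,"claw": 0.15}
    - {"dx": -0.035,"dy": 0,"dz": 0,"rx": 0,"ry": 0,"rz": 0,"claw": 0.15}
    - {"dx": -0.035,"dy": 0,"dz": 0,"rx": 0,"ry": 0,"rz": 0,"claw": 0.15}
    - {"dx": -0.035,"dy": 0,"dz": 0,"rx": 0,"ry": 0,"rz": 0,"claw": 0.15}
    - {"dx": 0,"dy": 0,"dz": 0,"rx": 0,"ry": 0,"rz": 0,"claw": 0.15}
    - {"dx": 0,"dy": 0,"dz": 0,"rx": 0,"ry": 0,"rz": 0,"claw": 0.15}

```text
time_s: 8.8
ee_pos: [0.5856, -0.1655, 0.0868]
eef_rot: [-3.141, 0.004, 2.984]
force: [1.4, 0.6, 14.7]
grip_width: 0.0796
grip_force: 7.6
```

Request:
step_arm:
  plan:
    - {"dx": 0,"dy": 0,"dz": -0.06,"rx": 0,"ry": 0,"rz": 0,"claw": 0.15}
    - {"dx": 0.14,"dy": 0,"dz": 0,"rx": 0,"ry": 0,"rz": 0,"claw": 0.15}
    - {"dx": 0,"dy": 0,"dz": 0,"rx": 0,"ry": 0,"rz": 0,"claw": 0.15}
    - {"dx": 0,"dy": 0,"dz": 0.04,"rx": 0,"ry": 0,"rz": 0,"claw": 0.15}
    - {"dx": 0,"dy": 0,"dz": 0.02,"rx": 0,"ry": 0,"rz": 0,"claw": 0.15}
    - {"dx": 0,"dy": 0,"dz": 0,"rx": 0,"ry": 0,"rz": 0,"claw": 0.15}

```text
time_s: 9.4
ee_pos: [0.5719, -0.1634, 0.0869]
eef_rot: [-3.141, 0.005, 2.984]
force: [-0.2, 1.4, 16.2]
grip_width: 0.0798
grip_force: 8.0
```

Request:
step_arm:
  plan:
    - {"dx": -0.035,"dy": 0,"dz": 0,"rx": 0,"ry": 0,"rz": 0,"claw": 0.15}
    - {"dx": -0.035,"dy": 0,"dz": 0,"rx": 0,"ry": 0,"rz": 0,"claw": 0.15}
    - {"dx": -0.035,"dy": 0,"dz": 0,"rx": 0,"ry": 0,"rz": 0,"claw": 0.15}
    - {"dx": -0.035,"dy": 0,"dz": 0,"rx": 0,"ry": 0,"rz": 0,"claw": 0.15}
    - {"dx": -0.035,"dy": 0,"dz": 0,"rx": 0,"ry": 0,"rz": 0,"claw": 0.15}
    - {"dx": -0.035,"dy": 0,"dz": 0,"rx": 0,"ry": 0,"rz": 0,"claw": 0.15}
    - {"dx": -0.035,"dy": 0,"dz": 0,"rx": 0,"ry": 0,"rz": 0,"claw": 0.15}
    - {"dx": -0.035,"dy": 0,"dz": 0,"rx": 0,"ry": 0,"rz": 0,"claw": 0.15}
    - {"dx": 0,"dy": 0,"dz": 0,"rx": 0,"ry": 0,"rz": 0,"claw": 0.15}
    - {"dx": 0,"dy": 0,"dz": 0,"rx": 0,"ry": 0,"rz": 0,"claw": 0.15}

```text
time_s: 10.4
ee_pos: [0.5994, -0.1677, 0.0868]
eef_rot: [-3.141, 0.004, 2.984]
force: [-0.3, 1.2, 14.3]
grip_width: 0.0796
grip_force: 7.5
```

```bash
python3 m.py
```

```text
side 0.92 1036 pos [ 0.5909 -0.1661] across,along -41.9 -5.1 yaw err 0.8 L 0.12 dz 0.0023 sd 0.0014
scene 0.66 1380 pos [ 0.5936 -0.1666] across,along -39.1 -5.1 yaw err 1.16 L 0.119 dz 0.0015 sd 0.0014
tool -33.2 -5.2 z 0.0868 yaw err 0.95 F [ 0.5  0.7 15.4] t 10.6
```

Canister at −40.5 mm; two more equal strokes, then measure.

Request:
step_arm:
  plan:
    - {"dx": 0,"dy": 0,"dz": -0.06,"rx": 0,"ry": 0,"rz": 0,"claw": 0.15}
    - {"dx": 0.14,"dy": 0,"dz": 0,"rx": 0,"ry": 0,"rz": 0,"claw": 0.15}
    - {"dx": 0,"dy": 0,"dz": 0,"rx": 0,"ry": 0,"rz": 0,"claw": 0.15}
    - {"dx": 0,"dy": 0,"dz": 0.04,"rx": 0,"ry": 0,"rz": 0,"claw": 0.15}
    - {"dx": 0,"dy": 0,"dz": 0.02,"rx": 0,"ry": 0,"rz": 0,"claw": 0.15}
    - {"dx": 0,"dy": 0,"dz": 0,"rx": 0,"ry": 0,"rz": 0,"claw": 0.15}

```text
time_s: 11.2
ee_pos: [0.5857, -0.1655, 0.0869]
eef_rot: [-3.141, 0.005, 2.984]
force: [0.6, 0.9, 16.2]
grip_width: 0.08
grip_force: 7.8
```

Request:
step_arm:
  plan:
    - {"dx": -0.035,"dy": 0,"dz": 0,"rx": 0,"ry": 0,"rz": 0,"claw": 0.15}
    - {"dx": -0.035,"dy": 0,"dz": 0,"rx": 0,"ry": 0,"rz": 0,"claw": 0.15}
    - {"dx": -0.035,"dy": 0,"dz": 0,"rx": 0,"ry": 0,"rz": 0,"claw": 0.15}
    - {"dx": -0.035,"dy": 0,"dz": 0,"rx": 0,"ry": 0,"rz": 0,"claw": 0.15}
    - {"dx": -0.035,"dy": 0,"dz": 0,"rx": 0,"ry": 0,"rz": 0,"claw": 0.15}
    - {"dx": -0.035,"dy": 0,"dz": 0,"rx": 0,"ry": 0,"rz": 0,"claw": 0.15}
    - {"dx": -0.035,"dy": 0,"dz": 0,"rx": 0,"ry": 0,"rz": 0,"claw": 0.15}
    - {"dx": -0.035,"dy": 0,"dz": 0,"rx": 0,"ry": 0,"rz": 0,"claw": 0.15}
    - {"dx": 0,"dy": 0,"dz": 0,"rx": 0,"ry": 0,"rz": 0,"claw": 0.15}
    - {"dx": 0,"dy": 0,"dz": 0,"rx": 0,"ry": 0,"rz": 0,"claw": 0.15}

```text
time_s: 12.2
ee_pos: [0.6132, -0.1699, 0.0868]
eef_rot: [-3.141, 0.004, 2.984]
force: [0.4, 1.1, 14.4]
grip_width: 0.0801
grip_force: 7.4
```

Request:
step_arm:
  plan:
    - {"dx": 0,"dy": 0,"dz": -0.06,"rx": 0,"ry": 0,"rz": 0,"claw": 0.15}
    - {"dx": 0.14,"dy": 0,"dz": 0,"rx": 0,"ry": 0,"rz": 0,"claw": 0.15}
    - {"dx": 0,"dy": 0,"dz": 0,"rx": 0,"ry": 0,"rz": 0,"claw": 0.15}
    - {"dx": 0,"dy": 0,"dz": 0.04,"rx": 0,"ry": 0,"rz": 0,"claw": 0.15}
    - {"dx": 0,"dy": 0,"dz": 0.02,"rx": 0,"ry": 0,"rz": 0,"claw": 0.15}
    - {"dx": 0,"dy": 0,"dz": 0,"rx": 0,"ry": 0,"rz": 0,"claw": 0.15}

```text
time_s: 12.8
ee_pos: [0.5995, -0.1677, 0.0869]
eef_rot: [-3.141, 0.004, 2.984]
force: [0.6, 0.6, 14.6]
grip_width: 0.0796
grip_force: 7.6
```

Request:
step_arm:
  plan:
    - {"dx": -0.035,"dy": 0,"dz": 0,"rx": 0,"ry": 0,"rz": 0,"claw": 0.15}
    - {"dx": -0.035,"dy": 0,"dz": 0,"rx": 0,"ry": 0,"rz": 0,"claw": 0.15}
    - {"dx": -0.035,"dy": 0,"dz": 0,"rx": 0,"ry": 0,"rz": 0,"claw": 0.15}
    - {"dx": -0.035,"dy": 0,"dz": 0,"rx": 0,"ry": 0,"rz": 0,"claw": 0.15}
    - {"dx": -0.035,"dy": 0,"dz": 0,"rx": 0,"ry": 0,"rz": 0,"claw": 0.15}
    - {"dx": -0.035,"dy": 0,"dz": 0,"rx": 0,"ry": 0,"rz": 0,"claw": 0.15}
    - {"dx": -0.035,"dy": 0,"dz": 0,"rx": 0,"ry": 0,"rz": 0,"claw": 0.15}
    - {"dx": -0.035,"dy": 0,"dz": 0,"rx": 0,"ry": 0,"rz": 0,"claw": 0.15}
    - {"dx": 0,"dy": 0,"dz": 0,"rx": 0,"ry": 0,"rz": 0,"claw": 0.15}
    - {"dx": 0,"dy": 0,"dz": 0,"rx": 0,"ry": 0,"rz": 0,"claw": 0.15}

```text
time_s: 13.8
ee_pos: [0.627, -0.1721, 0.0869]
eef_rot: [-3.141, 0.004, 2.984]
force: [1.2, 1.3, 15.1]
grip_width: 0.0801
grip_force: 7.2
```

```bash
python3 m.py
```

```text
side 0.82 991 pos [ 0.6189 -0.1698] across,along -13.7 -3.9 yaw err 1.18 L 0.119 dz 0.0022 sd 0.0015
scene 0.84 1398 pos [ 0.6213 -0.1709] across,along -11.1 -4.6 yaw err 1.1 L 0.119 dz 0.0014 sd 0.0014
tool -5.3 -4.8 z 0.0869 yaw err 0.95 F [ 0.7  1.  14.4] t 14.0
```

Request:
step_arm:
  plan:
    - {"dx": 0,"dy": 0,"dz": -0.06,"rx": 0,"ry": 0,"rz": 0,"claw": 0.15}
    - {"dx": 0.14,"dy": 0,"dz": 0,"rx": 0,"ry": 0,"rz": 0,"claw": 0.15}
    - {"dx": 0,"dy": 0,"dz": 0,"rx": 0,"ry": 0,"rz": 0,"claw": 0.15}
    - {"dx": 0,"dy": 0,"dz": 0.04,"rx": 0,"ry": 0,"rz": 0,"claw": 0.15}
    - {"dx": 0,"dy": 0,"dz": 0.02,"rx": 0,"ry": 0,"rz": 0,"claw": 0.15}
    - {"dx": 0,"dy": 0,"dz": 0,"rx": 0,"ry": 0,"rz": 0,"claw": 0.15}

```text
time_s: 14.6
ee_pos: [0.6132, -0.1699, 0.0869]
eef_rot: [-3.141, 0.004, 2.984]
force: [-0.2, 0.6, 15.1]
grip_width: 0.0802
grip_force: 7.4
```

Request:
step_arm:
  plan:
    - {"dx": -0.035,"dy": 0,"dz": 0,"rx": 0,"ry": 0,"rz": 0,"claw": 0.15}
    - {"dx": -0.035,"dy": 0,"dz": 0,"rx": 0,"ry": 0,"rz": 0.003,"claw": 0.15}
    - {"dx": -0.035,"dy": 0,"dz": 0,"rx": 0,"ry": 0,"rz": 0.003,"claw": 0.15}
    - {"dx": -0.035,"dy": 0,"dz": 0,"rx": 0,"ry": 0,"rz": 0.003,"claw": 0.15}
    - {"dx": -0.035,"dy": 0,"dz": 0,"rx": 0,"ry": 0,"rz": 0.003,"claw": 0.15}
    - {"dx": -0.035,"dy": 0,"dz": 0,"rx": 0,"ry": 0,"rz": 0,"claw": 0.15}
    - {"dx": -0.025,"dy": 0,"dz": 0,"rx": 0,"ry": 0,"rz": 0,"claw": 0.15}
    - {"dx": -0.015,"dy": 0,"dz": 0,"rx": 0,"ry": 0,"rz": 0,"claw": 0.15}
    - {"dx": 0,"dy": 0,"dz": 0,"rx": 0,"ry": 0,"rz": 0,"claw": 0.15}
    - {"dx": 0,"dy": 0,"dz": 0,"rx": 0,"ry": 0,"rz": 0,"claw": 0.15}

```text
time_s: 15.6
ee_pos: [0.6378, -0.174, 0.0869]
eef_rot: [-3.141, 0.004, 2.966]
force: [-0.2, 0.4, 14.1]
grip_width: 0.08
grip_force: 7.3
```

```bash
python3 m.py
```

```text
side 0.7 986 pos [ 0.6312 -0.1724] across,along -1.1 -4.4 yaw err 0.11 L 0.12 dz 0.002 sd 0.0015
scene 0.58 1438 pos [ 0.6338 -0.1731] across,along 1.6 -4.6 yaw err 0.09 L 0.119 dz 0.0013 sd 0.0013
tool 5.7 -4.8 z 0.0869 yaw err -0.12 F [-0.3  0.9 14.4] t 15.8
```

Request:
step_arm:
  plan:
    - {"dx": 0,"dy": 0,"dz": -0.01,"rx": 0,"ry": 0,"rz": 0,"claw": 0.15}
    - {"dx": 0,"dy": 0,"dz": -0.04,"rx": 0,"ry": 0,"rz": 0,"claw": 0.15}
    - {"dx": 0,"dy": 0,"dz": -0.2,"rx": 0,"ry": 0,"rz": 0,"claw": 0.15}
    - {"dx": 0,"dy": 0,"dz": -0.3,"rx": 0,"ry": 0,"rz": 0,"claw": 0.15}
    - {"dx": 0,"dy": 0,"dz": -0.3,"rx": 0,"ry": 0,"rz": 0,"claw": 0.15}
    - {"dx": 0.3,"dy": 0,"dz": -0.2,"rx": 0,"ry": 0,"rz": 0,"claw": 0.15}
    - {"dx": 0.3,"dy": 0,"dz": 0,"rx": 0,"ry": 0,"rz": 0,"claw": 0.15}
    - {"dx": 0.3,"dy": 0,"dz": 0,"rx": 0,"ry": 0,"rz": 0,"claw": 0.15}
    - {"dx": 0,"dy": 0,"dz": 0,"rx": 0,"ry": 0,"rz": 0,"claw": 0.15}
    - {"dx": 0,"dy": 0,"dz": 0,"rx": 0,"ry": 0,"rz": 0,"claw": 0.15}

```text
time_s: 16.8
ee_pos: [0.5478, -0.158, 0.1904]
eef_rot: [-3.142, 0.001, 2.965]
force: [-1.1, 0.3, 0.8]
grip_width: 0.08
grip_force: 0.0
```

```bash
python3 m.py; python3 - <<'E'
from station import viewer
import cv2
c=viewer.camera("scene");cv2.imwrite("pics/end.png",cv2.resize(c["img"][180:372,60:316,::-1],(640,480)))
E
```

```text
side 0.55 1030 pos [ 0.6308 -0.1726] across,along -1.5 -4.6 yaw err 0.0 L 0.12 dz 0.002 sd 0.0015
scene 0.77 1481 pos [ 0.6335 -0.1731] across,along 1.3 -4.6 yaw err -0.11 L 0.119 dz 0.0014 sd 0.0013
tool -85.5 -4.6 z 0.1898 yaw err -0.13 F [ 0.4  0.2 -0.8] t 17.0
```

View pics/end.png

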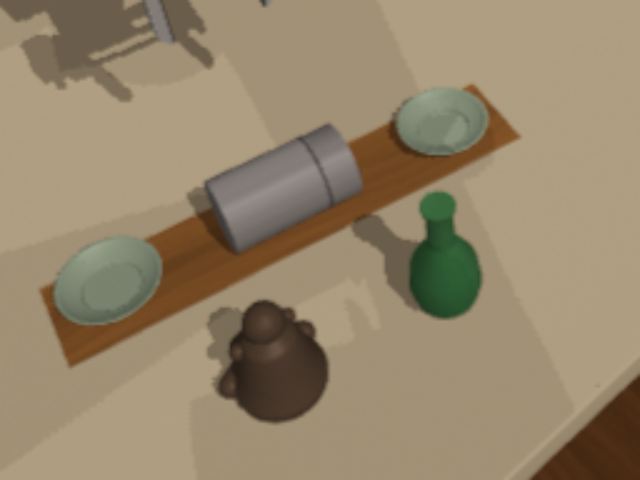

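The canister (px 285,188) lies still on the strip, parallel to it, midway between the saucers (px 108,282 and 442,122). Nothing else has moved, and the hand is clear.

```bash
python3 -c "
from station import hand_in
print(hand_in())"
```

```text
the job is handed in; nothing more can be done
None
```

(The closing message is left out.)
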